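Load a relay module under the sprung flap of a test bay

TASK

Load the orange relay module into the test bay: hold its spring-closed flap open with one fingertip (pressing the long blue paddle down opens it) while the other fingertip pushes the module along its track, under the flap, fully home against the black stop block. Then let go, so that the flap springs fully shut over the module with its yellow lip down behind the tall part. Only push the module: do not pick it up or tip it, and leave the other things on the table where they are.

Things in the scene. Friction and masses are not known exactly. Their poses are not given: they have to be found in the camera images.
- bay: Aluminium test bay fixed to the table, 275 mm long. Origin on the table under the track's centreline, in the front plane of the flap's lip; x along the track in the pushing direction, y left across it to the paddle, z up. Bay coordinates below are in this frame. Track floor z 12 mm, from x -175 mm; side walls: inner faces y -21.5 and 21.5 mm, tops z 28 mm.
- stop (a point): Centre of the face of the black stop block (bay x 60 mm, z 31 mm) that the module's front meets when fully home; the block's top is at z 50 mm.
- lip (a point): Lower edge of the flap's yellow lip (bay x 0 to 5 mm, y -20 to 0 mm), middle of its front; z 37 mm when shut, where it stops the module's tall part. The flap's clear cover spans bay x 0 to 56 mm, y -28 to 34 mm, z 51 to 56 mm when shut; its outer edge rises to about z 88 mm fully open.
- flap (a joint): Angle of flap and paddle, one rigid rocker on a hinge along bay x at bay y 37 mm, z 28 mm. 0 = shut, 0.6 rad = fully open (hard stop); grows as the paddle is pressed down. A spring shuts it: about 3 N at the middle of the paddle starts it, 7 N holds it fully open. The lip clears the module's tall part above about 0.36 rad.
- paddle_mid (a point): Mid-length point (bay x -80 mm, y 81 mm when shut) on the top of the flap's long blue paddle, the plate to press: bay x -170 to 10 mm, y 41 to 99 mm, 5 mm thick. Shut, it rises outwards by 0.3 rad; fully open it slopes down outwards by 0.3 rad. Here its top is at z 44 mm shut, z 17 mm fully open, 5 mm above the track floor. A fingertip may slide along it.
- module: Orange relay module, 90 x 40 x 36 mm, about 0.18 kg, loose on the track. Origin at the centre of its underside; x towards the stop. Tall orange part (36 mm high) from x -5 to 45 mm, low black terminal tail (22 mm high) from x -45 to -5 mm; push on its rear face at x -45 mm. Fully home its origin is at bay x 15 mm and 30 mm of tail stick out before the lip.
- spare: Grey spare module of the same shape, lying on the table: leave alone. Origin at the centre of its underside.
- tape: Yellow tape roll, 84 mm across, 19 mm high, on the table: leave alone. Origin at the centre of its underside.
- mug: White cup, 72 mm across, 85 mm high: leave alone. Origin at the centre of its underside.
- stopbox: Grey box, 60 x 60 x 45 mm, with a red button on top: leave alone. Origin at the centre of its underside.
- bottle: Frosted clear bottle with a white cap, 62 mm across, 200 mm high: leave alone. Origin at the centre of its underside.
- driver: Screwdriver with a red handle, lying on the table: leave alone. Origin under its middle.
Not all that is in view belongs to the job. Of the things that look like the module, the larger one is meant.

How it is judged:
On the way, in this order (a step that is already met when the one before it is completed fails the run):
1. a finger holds the flap open while the module is still outside (value of joint flap above 0.36 rad and contact force between the fingers and flap above 0.5 N and x of module in the frame of bay below -0.047 m), for 0.1 s.
2. with the flap held open by one finger, a finger pushes the module in under it (value of joint flap above 0.3 rad and contact force between the fingers and flap above 0.5 N and contact force between the fingers and module above 0.1 N and x of module in the frame of bay above -0.035 m).
At the end, for the whole second after the job is handed in: The module lies flat on the track within 4 mm of fully home against the stop, at rest, and the flap is shut over it (within 0.05 rad), nothing touched by the robot (x of module in the frame of bay between 0.011 and 0.018 m and z of module in the frame of bay below 0.015 m and value of joint flap below 0.05 rad and linear speed of module below 0.01 m/s and angle between module's own z axis and vertical below 0.05 rad).
It fails at once if the module is lifted or tipped (z of module in the frame of bay above 0.022 m or angle between module's own z axis and vertical above 0.25 rad).
It fails at once if another thing on the table is disturbed (distance of any of spare, tape, mug, stopbox, bottle, driver from where it was at the start of the episode above 0.02 m or angle between any of spare, tape, mug, stopbox, bottle's own z axis and vertical above 0.3 rad).
It also fails if it takes over 38 s, if anything falls off the work surface, if the arm or the gripper's body presses on something with over 40 N, if the wrist force passes 120 N, or if a joint passes its speed limit or range.

ROBOT

A 6-joint arm with a two-finger parallel gripper is mounted at the origin on the work surface. World frame = base frame: x ahead of the robot, y to its left, z up, the work surface at z = 0. Lengths are in m, angles in rad, forces in N, time in s.
With the tool pointing down it reaches from about 0.425 to 0.95 m from the base axis. Payload 3.5 kg.
Tool frame: the origin (TCP) lies at the very end of the fingers, on their centre line; the grasp point (between the pads) lies 19 mm behind it; x points along the fingers, z is the direction in which the jaws open and shut, and the axes are right-handed (so a half turn about x gives the same grasp; the last joint's range is limited). The gripper opens to 85 mm and grips with 20 to 120 N. Pads are 22 mm wide; open, the fingers measure 114 mm over their backs; the gripper's body (76 mm by 85 mm) begins 54 mm behind the grasp point. The pads swing forward as they close: fully open they stand 13 mm farther back than shut.
Start: joints at [-1.34, 0.286, 1.577, -0, 1.279, -0.15], TCP at [0.251, -0.627, 0.231] pointing down, gripper open.
Joint ranges: [-2.77, 2.77], [-0.9, 2.22], [0.21, 2.48], [-1.53, 4.67], [0.24, 2.81], [-2.84, 2.84]. Speed limits (rad/s): [2.79, 2.79, 3.14, 3.14, 3.14, 3.14].

INTERFACE

Orientations are given as a unit quaternion [x, y, z, w].
In Python, from plant import ctrl, cams gives the robot as it stands.
- The arm moves only by the tool play_rows, never from a script. Its argument "rows" is a list of rows, each a list of 3 entries, a list of its own where there are three numbers: the opening in per cent of the stroke, from 0 (shut) to 100 (fully open), then the shift along the tool's x, y, z in units of 0.3 m (1.0 is 0.3 m), then the turn, a rotation vector about the tool's x, y, z in units of pi/2 rad (1.0 is pi/2 rad). A call has 1 to 10 rows; each row is the pose to reach, as a shift and turn from the pose commanded when the call began, along the tool's axes at that moment; what a row does not reach only later rows make up. A row lasts 1/12 s, in which the tool goes at most 41.7 mm and 7.16 degrees, less where a joint would pass 70% of its speed; a pose out of reach is approached as far as the arm can. A call with a number of a shift or a turn outside -1 to 1 is refused whole. A call with a gripper value outside its range is refused whole. The fingers move at their own pace and stop on an object; "force" is the grip in N (left out, the last holds). Time passes only in rows, so rows that repeat a pose let the fingers close. It gives the time, the measured TCP pose, the force and the opening at its end, in the units of the state.
- ctrl.get_state(): the state, without advancing time (a new reading comes with each control period).
- cams.read_camera(name): name is "side" or "top"; returns a dict with "color" (384x512x3 uint8, red, green, blue), "fx", "fy", "cx", "cy" (pixels), "view" (4x4, takes a point from world to camera coordinates). Camera axes: x right, y down, z forward; pixel columns grow to the right and rows downward; lengths in m; the calibration is good to about 2 mm. A picture is of the moment at which its call begins. There is no depth.
- ctrl.sign_off(): hands the job in, once; it reports no verdict.
The state is a dict: "time": time; "qpos": joint angles; "dq": joint speeds; "joint_efforts": joint torques, N m; "eef_pos": TCP position; "tcp_rot": TCP orientation; "contact_force": force on the tool from outside, world axes, zero at the start; "wrist_torque": the same for the moment, N m; "opening": opening from 0.0 (shut) to 1.0 (fully open).
Only numpy, scipy, OpenCV 4.12 (cv2) and the standard library are available. Lean on these libraries where they do the work, as an engineer would, in place of code of your own. Each camera call takes 0.05 s, during which the arm holds its last target. There are 200 camera calls.

## Working session

There is one attempt and no reset: what is moved stays moved. The work goes in short steps, Python scripts to look and compute and a tool call to move; the robot and the scene stay as the last step left them, time stands still between calls to the robot, and variables do not carry over. Pictures are saved under pics/ and viewed, about 8 in all and at most 12, crops included, and the job is handed in when it is done.

Besides the shell and the picture viewer there is one more tool, called after "Request:" as a command line: name --argument value ..., lists and objects as JSON in quotes. play_rows: Moves the arm, as the interface text tells. Shifts and turns lie within -1 to 1; 1 stands for 0.3 m of shift or pi/2 rad of turn. Its arguments: {"type":"object","properties":{"rows":{"type":"array"},"force":{"type":"number"}},"required":["rows"]}

```bash
ls; mkdir -p pics
python3 - <<'E'
from plant import ctrl,cams
import cv2,pickle
s=ctrl.get_state();print(s)
d={n:cams.read_camera(n) for n in("top","side")}
pickle.dump(d,open('c0.pkl','wb'))
for n in d:
    cv2.imwrite(f'pics/{n}0.png',d[n]['color'][:,:,::-1]);print(n,{k:v for k,v in d[n].items() if k!='color'})
E
```

```text
pics
{'time': 0.0, 'qpos': array([-1.33999814e+00,  2.87225876e-01,  1.57817578e+00, -4.89398740e-06,
        1.27862520e+00, -1.50015512e-01]), 'dq': array([ 0.00016933,  0.00130497,  0.00049506, -0.00126237,  0.00032158,
        0.00055118]), 'joint_efforts': array([ 1.44827292e-03, -4.05978084e+01, -2.92624658e+01, -7.41857025e-05,
        5.82492503e-03, -4.45550796e-06]), 'eef_pos': array([ 0.25074448, -0.62598488,  0.22990771]), 'tcp_rot': array([ 0.39691601,  0.58622646, -0.39575148,  0.58495896]), 'contact_force': array([ 0.37502315, -0.09559583, -0.45507657]), 'wrist_torque': array([-0.00406794,  0.00749996, -0.00822636]), 'opening': 0.9957094537284836}
top {'fx': 491.780562601658, 'fy': 491.780562601658, 'cx': 254.3369064711753, 'cy': 187.8325522935586, 'view': array([[ 0.02199049, -0.99975061, -0.00389155,  0.04040254],
       [-0.99066664, -0.0212666 , -0.13463783,  0.54403604],
       [ 0.13452149,  0.00681598, -0.99088723,  1.38805288],
       [ 0.        ,  0.        ,  0.        ,  1.        ]])}
side {'fx': 475.451269765617, 'fy': 475.451269765617, 'cx': 255.2525036511608, 'cy': 201.34003404772673, 'view': array([[-0.97629052, -0.216255  , -0.00951789,  0.53579205],
       [-0.15457851,  0.72728123, -0.66870584,  0.07213537],
       [ 0.15153316, -0.65137992, -0.74346614,  1.2124473 ],
       [ 0.        ,  0.        ,  0.        ,  1.        ]])}
```

View pics/top0.png

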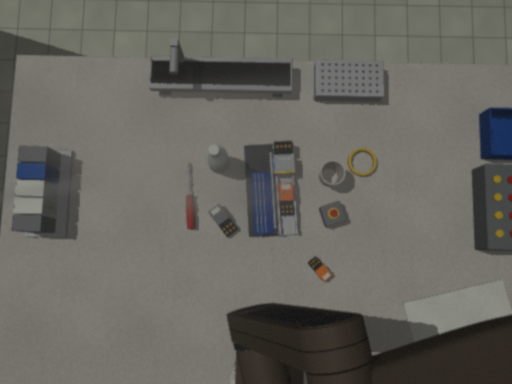

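View pics/side0.png

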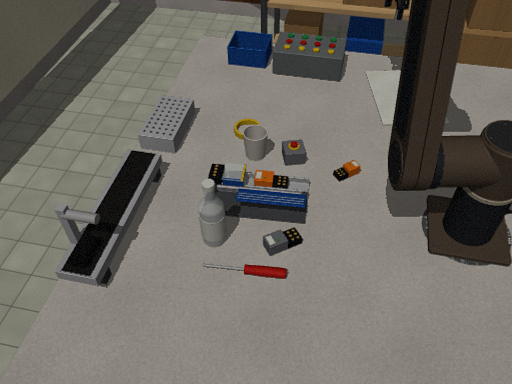

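Top view: the bay is at cols 245–298, rows 140–236, pushing direction up (world +x), with the paddle on the left at about (262,200). Candidates for the module are the orange one in the track (287,195), a smaller orange one on the table (320,268), and the grey spare (222,220). I choose the one in the track, which is larger and on the track, and check it in a close crop.

```bash
python3 - <<'E'
import pickle,cv2,numpy as np
d=pickle.load(open('c0.pkl','rb'))
a=d['top']['color'][135:245,235:305,::-1]; b=d['side']['color'][155:230,195:320,::-1]
A=cv2.resize(a,None,fx=5,fy=5,interpolation=cv2.INTER_CUBIC)
B=cv2.resize(b,None,fx=3.5,fy=3.5,interpolation=cv2.INTER_CUBIC)
o=np.zeros((550,350+B.shape[1],3),np.uint8);o[:A.shape[0],:350]=A;o[:B.shape[0],350:]=B
cv2.imwrite('pics/crop.png',o)
E
cat > h.py <<'E'
import numpy as np
def ray(c,u,v):
    V=c['view'];R=V[:3,:3];o=-R.T@V[:3,3]
    return o,R.T@np.array([(u-c['cx'])/c['fx'],(v-c['cy'])/c['fy'],1])
def onz(c,u,v,z):
    o,r=ray(c,u,v);return o+r*(z-o[2])/r[2]
def proj(c,p):
    q=c['view'][:3,:3]@np.asarray(p)+c['view'][:3,3]
    return np.array([c['fx']*q[0]/q[2]+c['cx'],c['fy']*q[1]/q[2]+c['cy']])
def tri(c1,p1,c2,p2):
    import cv2
    P=[np.array([[c['fx'],0,c['cx']],[0,c['fy'],c['cy']],[0,0,1]])@c['view'][:3] for c in(c1,c2)]
    X=cv2.triangulatePoints(P[0],P[1],np.array(p1,float).reshape(2,1),np.array(p2,float).reshape(2,1))
    return (X[:3]/X[3]).ravel()
E
```

```text
(no output)
```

View pics/crop.png

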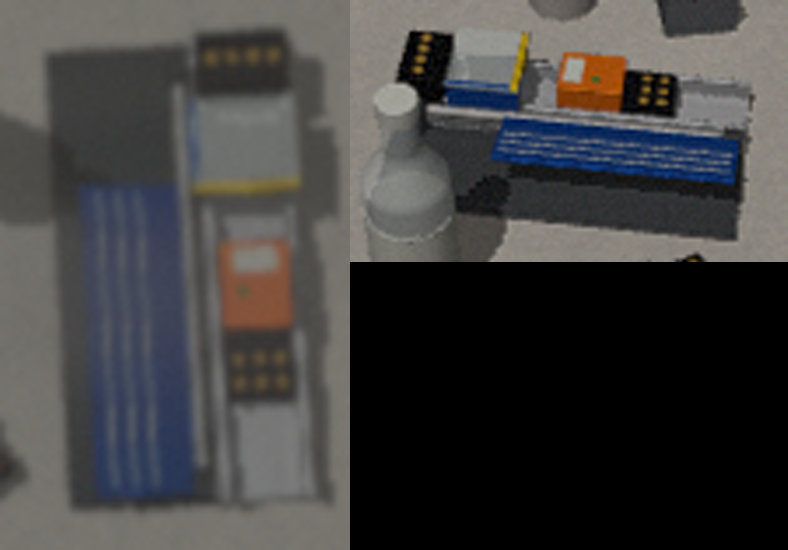

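The crop confirms the module: orange tall part at crop (257,285), with the tail to the rear (265,372), 90 mm long inside the track. The small one on the table is the decoy. Now I localise the bay and module.

Run:
```python
import pickle,cv2,numpy as np
from h import *
d=pickle.load(open('c0.pkl','rb'))
t,s=d['top'],d['side']
def mask(c,lo,hi,box):
    h=cv2.cvtColor(c['color'],cv2.COLOR_RGB2HSV);m=cv2.inRange(h,np.array(lo),np.array(hi))
    k=np.zeros_like(m);x0,x1,y0,y1=box;k[y0:y1,x0:x1]=m[y0:y1,x0:x1];
    cs,_=cv2.findContours(k,0,2);c=max(cs,key=cv2.contourArea);return c,cv2.contourArea(c),k
def quad(c):
    b=cv2.boxPoints(cv2.minAreaRect(c));return b
B,aB,_=mask(t,(105,110,50),(125,255,255),(240,275,165,240)); qb=quad(B);print('blue',aB,qb.tolist())
O,aO,_=mask(t,(3,100,100),(16,255,255),(270,305,170,215)); qo=quad(O);print('orange',aO,qo.tolist())
Y,aY,k=mask(t,(18,100,90),(32,255,255),(265,305,160,185));print('yellow',aY,quad(Y).tolist())
Bs,a,_=mask(s,(105,110,50),(125,255,255),(230,315,185,215));print('blue side',a,cv2.approxPolyDP(Bs,3,True).reshape(-1,2).tolist())
Os,a,_=mask(s,(3,100,100),(16,255,255),(250,280,165,190));print('orange side',a,cv2.approxPolyDP(Os,2,True).reshape(-1,2).tolist())
# paddle corners sorted: row then col; height by paddle plane
q=qb[np.argsort(qb[:,1])];up=q[:2][np.argsort(q[:2,0])];dn=q[2:][np.argsort(q[2:,0])]
zo,zi=.044+.018*np.tan(.3),.044-.04*np.tan(.3)
P=np.array([onz(t,*(up[0]),zo),onz(t,*(up[1]),zi),onz(t,*(dn[0]),zo),onz(t,*(dn[1]),zi)])
L=np.array([[.010,.099],[.010,.041],[-.170,.099],[-.170,.041]])
print(P.round(4).tolist(),'len',np.linalg.norm(P[0]-P[2]),np.linalg.norm(P[1]-P[3]),'w',np.linalg.norm(P[0,:2]-P[1,:2]))
def fit(L,W):
    lc,wc=L.mean(0),W.mean(0);A=(L-lc);C=(W-wc)
    th=np.arctan2((A[:,0]*C[:,1]-A[:,1]*C[:,0]).sum(),(A*C).sum());R=np.array([[np.cos(th),-np.sin(th)],[np.sin(th),np.cos(th)]])
    o=wc-R@lc;return th,R,o,(L@R.T+o-W)
th,R,o,res=fit(L,P[:,:2]);print('yaw',th,'o',o,'res mm',(res*1e3).round(1).tolist())
toB=lambda p:R.T@(np.asarray(p)[:2]-o)
for u,v in qo: print('orange corner bay',toB(onz(t,u,v,.048)).round(4))
# tail rear edge & lip & stop by eye from crop
for n,(u,v),z in [('tail rear',(265,400),.034),('tall/tail',(258,330),.048),('lip front L',(193,190),.051),('lip front R',(300,187),.051),('stop top back L',(195,33),.05),('stop back R',(287,30),.05),('stop front',(243,95),.05),('track front end',(270,500),.012),('far base corner',(48,52),.0),('near base corner',(72,507),.0)]:
    print(n,toB(onz(t,235+(u+.5)/5-.5,135+(v+.5)/5-.5,z)).round(4))
for n,p in [('paddle outer far',(.01,.099,zo)),('paddle inner far',(.01,.041,zi)),('outer near',(-.17,.099,zo)),('inner near',(-.17,.041,zi))]:
    w=np.r_[R@np.array(p[:2])+o,p[2]];print(n,'side px',proj(s,w).round(1))
np.savez('bay.npz',R=R,o=o,th=th)
```

```text
blue 76.0 [[267.0, 233.0], [267.0, 214.0], [272.0, 214.0], [272.0, 233.0]]
orange 135.0 [[278.42132568359375, 183.8984832763672], [291.92388916015625, 182.9340057373047], [293.12188720703125, 199.70558166503906], [279.61932373046875, 200.67005920410156]]
yellow 21.0 [[274.0, 171.0], [294.0, 171.0], [294.0, 173.0], [274.0, 173.0]]
blue side 812.0 [[235, 198], [301, 207], [305, 203], [305, 195], [248, 189], [239, 189]]
orange side 262.5 [[256, 170], [254, 184], [271, 186], [273, 171]]
[[0.4668, 0.0144, 0.0496], [0.4686, -0.0004, 0.0316], [0.4128, 0.0134, 0.0496], [0.4139, -0.0013, 0.0316]] len 0.053984233492627716 0.054674566829988405 w 0.014898954001103835
yaw 0.024294363740450582 o [ 0.52223571 -0.06153335] res mm [[63.0, 23.3], [62.6, -19.9], [-63.0, 19.9], [-62.7, -23.3]]
orange corner bay [0.0333 0.0438]
orange corner bay [0.036 0.005]
orange corner bay [-0.0126  0.0022]
orange corner bay [-0.0153  0.0408]
tail rear [-0.0542  0.0176]
tall/tail [-0.0151  0.022 ]
lip front L [0.0658 0.0587]
lip front R [ 0.0673 -0.0029]
stop top back L [0.1584 0.0568]
stop back R [0.1601 0.0033]
stop front [0.1216 0.0293]
track front end [-0.1107  0.0139]
far base corner [0.1587 0.1435]
near base corner [-0.114   0.1293]
paddle outer far side px [259.1 195.4]
paddle inner far side px [263.1 184.3]
outer near side px [328.7 204.9]
inner near side px [330.  193.3]
```

The blue mask was broken up by the stripes. I close it and refit with more features.

```bash
cat > loc.py <<'E'
import pickle,cv2,numpy as np
from h import *
d=pickle.load(open('c0.pkl','rb'));t,s=d['top'],d['side']
h=cv2.cvtColor(t['color'],cv2.COLOR_RGB2HSV)
m=cv2.inRange(h,np.array((105,60,40)),np.array((130,255,255)));k=np.zeros_like(m);k[165:240,240:276]=m[165:240,240:276]
k=cv2.morphologyEx(k,cv2.MORPH_CLOSE,np.ones((5,5)));c=max(cv2.findContours(k,0,2)[0],key=cv2.contourArea)
qb=cv2.boxPoints(cv2.minAreaRect(c));print('blue',cv2.contourArea(c),qb.tolist())
q=qb[np.argsort(qb[:,1])];up=q[:2][np.argsort(q[:2,0])];dn=q[2:][np.argsort(q[2:,0])]
# contour pixel centres -> outer edges half a pixel out
ctr=q.mean(0);ex=lambda p:p+.5*np.sign(p-ctr)
zo,zi=.044+.018*np.tan(.3),.044-.04*np.tan(.3)
pts=[(ex(up[0]),zo,(.010,.099)),(ex(up[1]),zi,(.010,.041)),(ex(dn[0]),zo,(-.170,.099)),(ex(dn[1]),zi,(-.170,.041))]
C=lambda u,v:np.array([235+(u+.5)/5-.5,135+(v+.5)/5-.5])
W=[onz(t,*p,z)[:2] for p,z,_ in pts];L=[l for *_,l in pts]
W,L=np.array(W),np.array(L)
lc,wc=L.mean(0),W.mean(0);A=L-lc;D=W-wc
th=np.arctan2((A[:,0]*D[:,1]-A[:,1]*D[:,0]).sum(),(A*D).sum());R=np.array([[np.cos(th),-np.sin(th)],[np.sin(th),np.cos(th)]])
o=wc-R@lc;print('yaw',th,'o',o,'res',((L@R.T+o-W)*1e3).round(1).tolist())
toB=lambda p:(R.T@(np.asarray(p)[:2]-o)*1e3).round(1)
for p in [(278.4,183.9),(291.9,182.9),(293.1,199.7),(279.6,200.7)]: print('orange',toB(onz(t,*p,.048)))
for n,(u,v),z in [('tail rear',(265,400),.034),('tall/tail',(258,330),.048),('lip L',(193,190),.051),('lip R',(300,187),.051),('stop back L',(195,33),.05),('stop back R',(287,30),.05),('stop front',(243,95),.05),('track end',(270,500),.012),('far base',(48,52),.0),('near base',(72,507),.0)]:
    print(n,toB(onz(t,*C(u,v),z)))
for n,p in [('outer far',(.01,.099,zo)),('inner far',(.01,.041,zi)),('outer near',(-.17,.099,zo)),('inner near',(-.17,.041,zi))]:
    print(n,'side px',proj(s,np.r_[R@np.array(p[:2])+o,p[2]]).round(1))
np.savez('bay.npz',R=R,o=o,th=th)
E
python3 loc.py
```

```text
blue 1133.5 [[250.7830352783203, 172.0094451904297], [270.83209228515625, 171.1377410888672], [273.5528564453125, 233.71510314941406], [253.5037841796875, 234.58680725097656]]
yaw 0.06543891519605553 o [ 0.58459231 -0.03606463] res [[-0.5, -1.5], [-3.6, 1.8], [2.4, -1.3], [1.7, 1.0]]
orange [-28.8  21.2]
orange [-27.7 -17.8]
orange [-76.4 -18.6]
orange [-77.5  20.2]
tail rear [-117.3   -1.6]
tall/tail [-78.1   1.3]
lip L [ 4.2 34.6]
lip R [  3.3 -27. ]
stop back L [96.8 28.9]
stop back R [ 96.2 -24.6]
stop front [58.8  2.9]
track end [-173.9   -2.9]
far base [100.6 115.6]
near base [-172.5  112.6]
outer far side px [234.8 199.1]
inner far side px [239.  187.7]
outer near side px [304.8 206.6]
inner near side px [306.1 194.8]
```

The fit agrees with the side view within about 2 px, and the other sizes match: base −173 to +100 mm, lip y −27 to 35, stop at 59. Module origin is at bay x ≈ −72 mm with its rear face at −117. Next I set up the pose helper and check the bottle clearance.

```bash
cat > go.py <<'E'
import sys,numpy as np
from scipy.spatial.transform import Rotation as Ro
from plant import ctrl
b=np.load('bay.npz');R,o,th=b['R'],b['o'],float(b['th'])
def now():
    s=ctrl.get_state();r=Ro.from_quat(s['tcp_rot']);p=s['eef_pos']
    pb=R.T@(p[:2]-o)
    print('t %.2f'%s['time'],'TCP bay mm',(np.r_[pb,p[2]]*1e3).round(1),'F bay',np.r_[R.T@s['contact_force'][:2],s['contact_force'][2]].round(1),'M',s['wrist_torque'].round(2),'open %.3f'%s['opening'],'q',s['qpos'].round(2))
    return s,r,p
def goal(x,y,z,tilt=0):   # bay mm; tilt deg: tips forward (+bay x)
    s,r,p=now();w=np.r_[R@np.array([x,y])/1e3+o,z/1e3]
    Zb=Ro.from_euler('z',th)
    best=None
    for sg in(1,-1):
        X=np.array([np.sin(np.radians(tilt)),0,-np.cos(np.radians(tilt))]);Z=np.array([0,sg,0.]);Y=np.cross(Z,X)
        g=Zb*Ro.from_matrix(np.c_[X,Y,Z]);rv=(r.inv()*g).as_rotvec()
        if best is None or np.linalg.norm(rv)<np.linalg.norm(best): best=rv
    print('world',w.round(4),'shift',(r.inv().apply(w-p)/.3).round(4),'turn',(best/(np.pi/2)).round(4),'tool axes in bay:\n',(Zb.inv()*r).as_matrix().round(3))
if __name__=='__main__':
    a=list(map(float,sys.argv[1:])); goal(*a) if a else now()
E
python3 go.py -145 41 150
python3 - <<'E'
import pickle
from h import *
d=pickle.load(open('c0.pkl','rb'));t,s=d['top'],d['side'];b=np.load('bay.npz')
p=tri(t,(215,147),s,(208,185));print('bottle cap',p, 'bay',b['R'].T@(p[:2]-b['o']))
E
```

```text
t 0.10 TCP bay mm [-371.7 -566.9  230.1] F bay [ 0.5 -1.1  0.4] M [-0.02 -0.01 -0.  ] open 1.000 q [-1.34  0.29  1.58  0.    1.28 -0.15]
world [ 0.4372 -0.0046  0.15  ] shift [ 0.2709  1.3467 -1.6915] turn [ 0.2007 -0.0014 -0.    ] tool axes in bay:
 [[-0.     0.951  0.31 ]
 [ 0.002  0.31  -0.951]
 [-1.     0.    -0.002]]
bottle cap [0.62449331 0.15592711 0.18896292] bay [0.05237037 0.1889716 ]
```

Request:
play_rows --rows '[[85,[0.0,0.08,-0.1],[0,0,0]],[85,[0.0,0.16,-0.2],[0.02,0,0]],[85,[0.0,0.24,-0.3],[0.04,0,0]],[85,[0.0,0.32,-0.4],[0.06,0,0]],[85,[0.0,0.4,-0.5],[0.08,0,0]],[85,[0.0,0.48,-0.6],[0.1,0,0]],[85,[0.0,0.56,-0.7],[0.12,0,0]],[85,[0.0,0.64,-0.8],[0.14,0,0]],[85,[0.0,0.72,-0.9],[0.16,0,0]],[85,[0.0,0.8,-0.98],[0.2,0,0]]]'

```text
time: 0.93
eef_pos: [0.3641, -0.2619, 0.2308]
tcp_rot: [0.484, 0.516, -0.484, 0.515]
contact_force: [0.8, -0.8, 0.0]
opening: 0.85
```

```bash
python3 go.py -145 41 120
```

```text
t 0.93 TCP bay mm [-234.8 -211.   230.8] F bay [ 0.7 -0.8  0. ] M [-0.03 -0.01 -0.05] open 0.850 q [-0.85 -0.23  2.11  0.    1.27  0.66]
world [ 0.4372 -0.0046  0.12  ] shift [ 0.3699  0.2986 -0.8399] turn [-0.0006 -0.0006  0.0003] tool axes in bay:
 [[-0.     1.    -0.001]
 [ 0.001 -0.001 -1.   ]
 [-1.    -0.    -0.001]]
```

Request:
play_rows --rows '[[85,[0.0,0.04,-0.12],[0,0,0]],[85,[0.0,0.08,-0.24],[0,0,0]],[85,[0.0,0.12,-0.36],[0,0,0]],[85,[0.0,0.16,-0.48],[0,0,0]],[85,[0.0,0.2,-0.6],[0,0,0]],[85,[0.0,0.26,-0.72],[0,0,0]],[85,[0.1,0.3,-0.84],[0,0,0]],[85,[0.2,0.3,-0.84],[0,0,0]],[85,[0.3,0.3,-0.84],[0,0,0]],[85,[0.37,0.3,-0.84],[0,0,0]]]'

```text
time: 1.77
eef_pos: [0.4357, -0.0055, 0.1172]
tcp_rot: [0.482, 0.518, -0.483, 0.516]
contact_force: [-1.0, -0.4, -0.3]
opening: 0.85
```

```bash
python3 go.py -142 41 60
```

```text
t 1.77 TCP bay mm [-146.6   40.3  117.2] F bay [-1.  -0.3 -0.3] M [0.01 0.01 0.02] open 0.850 q [-0.25 -0.12  2.24 -0.    1.03  1.26]
world [ 0.4402 -0.0044  0.06  ] shift [ 0.1907  0.0161 -0.0022] turn [ 0.0024 -0.0007  0.0024] tool axes in bay:
 [[-0.004  1.     0.004]
 [ 0.001  0.004 -1.   ]
 [-1.    -0.004 -0.001]]
```

Request:
play_rows --rows '[[85,[0.06,0.016,0],[0,0,0]],[85,[0.13,0.016,0],[0,0,0]],[85,[0.19,0.016,0],[0,0,0]],[85,[0.19,0.016,0],[0,0,0]]]'

```text
time: 2.1
eef_pos: [0.4388, -0.0059, 0.0593]
tcp_rot: [0.482, 0.519, -0.485, 0.514]
contact_force: [-1.9, -0.3, -0.5]
opening: 0.848
```

```bash
python3 go.py -142 41 38
python3 - <<'E'
from plant import cams
import cv2,numpy as np
a=cams.read_camera('top')['color'][130:280,200:350,::-1];b=cams.read_camera('side')['color'][110:250,190:340,::-1]
cv2.imwrite('pics/p1.png',np.hstack([cv2.resize(x,(390,390),interpolation=cv2.INTER_CUBIC) for x in(a,b)]))
E
```

```text
t 2.10 TCP bay mm [-143.5   39.7   59.3] F bay [-1.9 -0.2 -0.5] M [ 0.01  0.06 -0.04] open 0.848 q [-0.25 -0.01  2.26 -0.    0.9   1.26]
world [ 0.4402 -0.0044  0.038 ] shift [ 0.0711  0.0058 -0.0042] turn [ 0.0008 -0.0017  0.0054] tool axes in bay:
 [[-0.008  1.     0.001]
 [ 0.003  0.001 -1.   ]
 [-1.    -0.008 -0.003]]
```

View pics/p1.png

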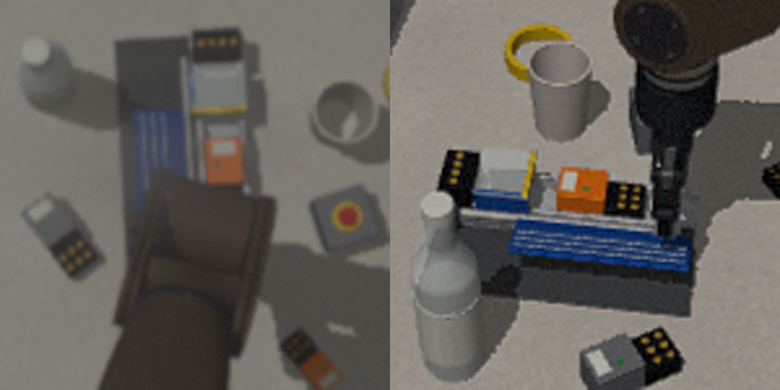

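The picture shows the fingertip above the near end of the paddle, at right-panel (668,233), behind the module's tail and clear of everything. I descend to contact.

Request:
play_rows --rows '[[85,[0.03,0.004,-0.004],[0,0,0]],[85,[0.06,0.004,-0.004],[0,0,0.003]],[85,[0.08,0.004,-0.004],[0,0,0.005]],[85,[0.08,0.004,-0.004],[0,0,0.005]],[85,[0.08,0.004,-0.004],[0,0,0.005]]]'

```text
time: 2.62
eef_pos: [0.4435, -0.0055, 0.0396]
tcp_rot: [0.485, 0.514, -0.481, 0.518]
contact_force: [0.8, 0.3, -0.4]
opening: 0.849
```

```bash
python3 go.py -142 41 25
```

```text
t 2.62 TCP bay mm [-138.8   39.7   39.6] F bay [ 0.8  0.2 -0.4] M [-0.02  0.03 -0.03] open 0.849 q [-0.24  0.03  2.26  0.    0.84  1.26]
world [ 0.4402 -0.0044  0.025 ] shift [ 0.0485 -0.0112 -0.0042] turn [ 0.0007  0.0001 -0.0052] tool axes in bay:
 [[ 0.008  1.     0.001]
 [-0.     0.001 -1.   ]
 [-1.     0.008  0.   ]]
```

Request:
play_rows --rows '[[85,[0.017,-0.008,-0.004],[0,0,0]],[85,[0.033,-0.008,-0.004],[0,0,-0.004]],[85,[0.05,-0.008,-0.004],[0,0,-0.004]],[85,[0.05,-0.008,-0.004],[0,0,-0.004]],[85,[0.05,-0.008,-0.004],[0,0,-0.004]]]'

```text
time: 3.03
eef_pos: [0.4417, -0.0043, 0.0246]
tcp_rot: [0.484, 0.516, -0.482, 0.517]
contact_force: [1.5, 2.6, 4.6]
opening: 0.854
```

```bash
python3 go.py -142 41 10
```

```text
t 3.03 TCP bay mm [-140.5   41.1   24.6] F bay [1.6 2.5 4.6] M [ 0.53 -0.18 -0.02] open 0.854 q [-0.24  0.06  2.27  0.    0.81  1.26]
world [ 0.4402 -0.0044  0.01  ] shift [ 0.0486 -0.005   0.0002] turn [ 0.0005 -0.0002 -0.0017] tool axes in bay:
 [[ 0.003  1.     0.001]
 [ 0.     0.001 -1.   ]
 [-1.     0.003 -0.   ]]
```

Contact as expected: 4.6 N, with the tip about 10 mm above the TCP. I press on to the open angle.

Request:
play_rows --rows '[[85,[0.015,-0.003,0],[0,0,0]],[85,[0.03,-0.003,0],[0,0,0]],[85,[0.045,-0.003,0],[0,0,0]],[85,[0.045,-0.003,0],[0,0,0]],[85,[0.045,-0.003,0],[0,0,0]]]'

```text
time: 3.45
eef_pos: [0.4416, -0.0049, 0.0117]
tcp_rot: [0.484, 0.515, -0.482, 0.518]
contact_force: [0.7, 0.9, 6.4]
opening: 0.847
```

```bash
python3 go.py -120 41 10
python3 - <<'E'
from plant import cams
import cv2,numpy as np
a=cams.read_camera('top')['color'][130:250,230:350,::-1];b=cams.read_camera('side')['color'][140:230,200:320,::-1]
cv2.imwrite('pics/p2.png',np.hstack([cv2.resize(a,(300,300)),cv2.resize(b,(500,375),interpolation=cv2.INTER_CUBIC)[:300]]))
E
```

```text
t 3.45 TCP bay mm [-140.7   40.5   11.7] F bay [0.8 0.8 6.4] M [ 0.37 -0.16  0.02] open 0.847 q [-0.24  0.09  2.27  0.    0.78  1.26]
world [ 0.4622 -0.003   0.01  ] shift [ 0.0061  0.0689 -0.0017] turn [ 0.0007  0.0005 -0.0027] tool axes in bay:
 [[ 0.004  1.     0.001]
 [-0.001  0.001 -1.   ]
 [-1.     0.004  0.001]]
```

View pics/p2.png

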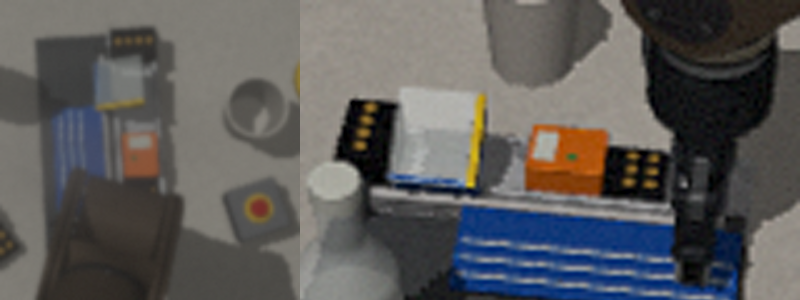

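The picture shows the flap well up (lip at right-panel (480,100)), the paddle down, and the module still outside at (568,160). Now I push along the track.

Request:
play_rows --rows '[[85,[0.003,0.02,0],[0,0,0]],[85,[0.005,0.04,0],[0,0,0]],[85,[0.005,0.06,0],[0,0,0]],[85,[0.005,0.08,0],[0,0,0]],[85,[0.005,0.1,0],[0,0,0]],[85,[0.005,0.12,0],[0,0,0]],[85,[0.005,0.14,0],[0,0,0]],[85,[0.005,0.16,0],[0,0,0]],[85,[0.005,0.16,0],[0,0,0]]]'

```text
time: 4.3
eef_pos: [0.4859, -0.0004, 0.0089]
tcp_rot: [0.482, 0.519, -0.484, 0.515]
contact_force: [-3.6, 3.3, 7.4]
opening: 0.849
```

```bash
python3 go.py -50 41 10
python3 - <<'E'
from plant import cams
import cv2,numpy as np
a=cams.read_camera('top')['color'][130:250,230:350,::-1];b=cams.read_camera('side')['color'][140:230,200:320,::-1]
cv2.imwrite('pics/p3.png',np.hstack([cv2.resize(a,(300,300)),cv2.resize(b,(500,375),interpolation=cv2.INTER_CUBIC)[:300]]))
E
```

```text
t 4.30 TCP bay mm [-96.1  42.    8.9] F bay [-3.3  3.5  7.4] M [0.8  0.74 0.17] open 0.849 q [-0.21  0.19  2.16  0.    0.8   1.29]
world [0.532  0.0016 0.01  ] shift [-0.0044  0.1537  0.0039] turn [ 0.0016 -0.0014  0.0036] tool axes in bay:
 [[-0.006  1.     0.003]
 [ 0.002  0.003 -1.   ]
 [-1.    -0.006 -0.002]]
```

View pics/p3.png

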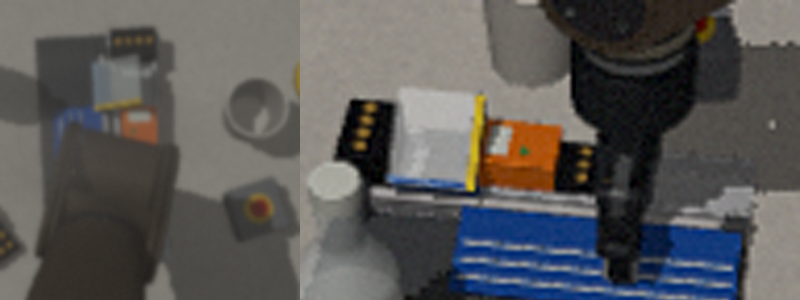

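Module is moving (origin ≈ −40 mm), straight, with the flap still open. I continue, leaning the tool back about 6° to keep the gripper body clear of the cover.

Request:
play_rows --rows '[[85,[-0.002,0.02,0.002],[0,0,0.01]],[85,[-0.002,0.04,0.003],[0,0,0.025]],[85,[-0.002,0.06,0.003],[0,0,0.04]],[85,[-0.002,0.08,0.003],[0,0,0.055]],[85,[-0.002,0.1,0.003],[0,0,0.07]],[85,[-0.002,0.12,0.003],[0,0,0.07]],[85,[-0.002,0.14,0.003],[0,0,0.07]],[85,[-0.002,0.14,0.003],[0,0,0.07]]]'

```text
time: 5.07
eef_pos: [0.5278, 0.0018, 0.0096]
tcp_rot: [0.51, 0.491, -0.454, 0.541]
contact_force: [-6.3, 4.0, 8.6]
opening: 0.846
```

```bash
python3 go.py -41 41 10 6
```

```text
t 5.07 TCP bay mm [-54.2  41.5   9.6] F bay [-6.   4.4  8.6] M [1.   0.82 0.22] open 0.846 q [-0.2   0.22  2.12  0.05  0.7   1.26]
world [0.541  0.0022 0.01  ] shift [0.0033 0.0438 0.0017] turn [ 0.0015 -0.0018  0.0002] tool axes in bay:
 [[ 0.104  0.995  0.003]
 [ 0.003  0.002 -1.   ]
 [-0.995  0.104 -0.003]]
```

Request:
play_rows --rows '[[85,[0.002,0.01,0.001],[0,0,0]],[85,[0.003,0.02,0.001],[0,0,0]],[85,[0.003,0.03,0.001],[0,0,0]],[85,[0.003,0.03,0.001],[0,0,0]]]'

```text
time: 5.4
eef_pos: [0.5362, 0.0022, 0.0096]
tcp_rot: [0.509, 0.492, -0.455, 0.54]
contact_force: [-6.5, 4.3, 9.6]
opening: 0.847
```

```bash
python3 go.py -41 41 10 6
```

```text
t 5.40 TCP bay mm [-45.8  41.4   9.6] F bay [-6.2  4.7  9.6] M [1.01 0.98 0.3 ] open 0.847 q [-0.2   0.24  2.1   0.05  0.7   1.27]
world [0.541  0.0022 0.01  ] shift [0.0002 0.0161 0.0013] turn [ 0.0016 -0.002   0.0011] tool axes in bay:
 [[ 0.103  0.995  0.003]
 [ 0.003  0.003 -1.   ]
 [-0.995  0.103 -0.003]]
```

Request:
play_rows --rows '[[85,[0.002,0.008,0.001],[0,0,0]],[85,[0.003,0.016,0.001],[0,0,0]],[85,[0.003,0.016,0.001],[0,0,0]]]'

```text
time: 5.65
eef_pos: [0.5407, 0.0025, 0.0094]
tcp_rot: [0.509, 0.492, -0.455, 0.54]
contact_force: [-8.5, 4.0, 11.1]
opening: 0.853
```

```bash
python3 go.py -41 41 10 6
```

```text
t 5.65 TCP bay mm [-41.3  41.3   9.4] F bay [-8.2  4.6 11.1] M [1.21 1.37 0.35] open 0.853 q [-0.2   0.25  2.09  0.05  0.71  1.27]
world [0.541  0.0022 0.01  ] shift [-0.0018  0.001   0.0011] turn [ 0.0016 -0.0024  0.0017] tool axes in bay:
 [[ 0.102  0.995  0.003]
 [ 0.004  0.002 -1.   ]
 [-0.995  0.102 -0.004]]
```

Request:
play_rows --rows '[[85,[0,0.005,0],[0,0,0]],[85,[0,0.008,0],[0,0,0]],[85,[0,0.008,0],[0,0,0]]]'

```text
time: 5.9
eef_pos: [0.543, 0.0025, 0.0095]
tcp_rot: [0.509, 0.492, -0.455, 0.54]
contact_force: [-8.0, 3.5, 11.0]
opening: 0.846
```

```bash
python3 go.py
```

```text
t 5.90 TCP bay mm [-39.   41.2   9.5] F bay [-7.8  4.  11. ] M [1.14 1.24 0.29] open 0.846 q [-0.2   0.25  2.09  0.05  0.71  1.27]
```

Still no stop contact; the force is flat. I go on in small steps.

Request:
play_rows --rows '[[85,[0,0.005,0],[0,0,0]],[85,[0,0.008,0],[0,0,0]],[85,[0,0.008,0],[0,0,0]]]'

```text
time: 6.15
eef_pos: [0.5443, 0.0026, 0.0095]
tcp_rot: [0.509, 0.493, -0.456, 0.539]
contact_force: [-10.3, 2.9, 13.4]
opening: 0.853
```

```bash
python3 go.py
python3 - <<'E'
from plant import cams
import cv2,numpy as np
a=cams.read_camera('top')['color'][130:220,250:340,::-1];b=cams.read_camera('side')['color'][140:230,200:320,::-1]
cv2.imwrite('pics/p4.png',np.hstack([cv2.resize(a,(300,300)),cv2.resize(b,(500,375),interpolation=cv2.INTER_CUBIC)[:300]]))
E
```

```text
t 6.15 TCP bay mm [-37.6  41.2   9.5] F bay [-10.1   3.5  13.4] M [0.94 1.71 0.11] open 0.853 q [-0.2   0.25  2.08  0.04  0.71  1.28]
```

View pics/p4.png

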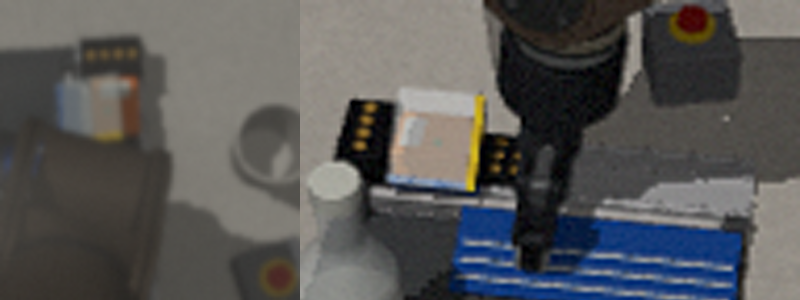

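The picture shows the tall part wholly under the raised cover, close to the black block, with the tail in front of the lip at right-panel (500,155). The tool is now lagging its command and the force is rising. One more small push.

Request:
play_rows --rows '[[85,[0,0.005,0],[0,0,0]],[85,[0,0.008,0],[0,0,0]],[85,[0,0.008,0],[0,0,0]]]'

```text
time: 6.5
eef_pos: [0.5444, 0.0026, 0.0094]
tcp_rot: [0.507, 0.495, -0.457, 0.538]
contact_force: [-19.0, 1.6, 19.8]
opening: 0.851
```

```bash
python3 go.py
```

```text
t 6.50 TCP bay mm [-37.6  41.2   9.4] F bay [-18.9   2.8  19.8] M [ 0.48  2.67 -0.  ] open 0.851 q [-0.19  0.26  2.08  0.04  0.72  1.28]
```

Now blocked: no motion, −19 N along the track. I back off first, then lift.

Request:
play_rows --rows '[[85,[0,-0.02,0],[0,0,0]],[85,[0,-0.04,0],[0,0,0]],[85,[0,-0.05,0],[0,0,0]],[85,[0,-0.05,0],[0,0,0]]]'

```text
time: 6.83
eef_pos: [0.5387, 0.0004, 0.011]
tcp_rot: [0.513, 0.486, -0.452, 0.544]
contact_force: [2.9, 3.8, 6.9]
opening: 0.849
```

```bash
python3 go.py
```

```text
t 6.83 TCP bay mm [-43.5  39.4  11. ] F bay [3.1 3.6 6.9] M [ 0.8  -0.42 -0.07] open 0.849 q [-0.2   0.23  2.11  0.05  0.69  1.27]
```

Request:
play_rows --rows '[[85,[-0.03,0,0],[0,0,0]],[85,[-0.06,0,0],[0,0,0]],[85,[-0.09,0,0],[0,0,0]],[85,[-0.12,0,0],[0,0,0]],[85,[-0.15,0,0],[0,0,0]],[85,[-0.22,0,0],[0,0,0]],[85,[-0.32,0,0],[0,0,0]],[85,[-0.42,-0.05,0],[0,0,0]],[85,[-0.5,-0.15,0],[0,0,0]],[85,[-0.55,-0.25,0],[0,0,0]]]'

```text
time: 7.67
eef_pos: [0.4431, -0.006, 0.1672]
tcp_rot: [0.511, 0.488, -0.453, 0.544]
contact_force: [-0.1, -1.0, 0.1]
opening: 0.847
```

```bash
python3 go.py
python3 - <<'E'
from plant import cams
from h import *
import cv2,pickle
d={n:cams.read_camera(n) for n in('top','side')};pickle.dump(d,open('c1.pkl','wb'))
a=d['top']['color'][130:220,250:340,::-1];b=d['side']['color'][140:230,200:320,::-1]
cv2.imwrite('pics/p5.png',np.hstack([cv2.resize(a,(300,300)),cv2.resize(b,(500,375),interpolation=cv2.INTER_CUBIC)[:300]]))
q=np.load('bay.npz');R,o=q['R'],q['o']
# expected side pixels -> crop: tail rear top edge if home (bay x -30), lip
for x,y,z in[(-.030,.02,.034),(-.030,-.02,.034),(0,.034,.056),(0,-.028,.056),(0,-.02,.037),(.06,.02,.05)]:
    u,v=proj(d['side'],np.r_[R@np.array([x,y])+o,z]);print((x,y,z),'side crop px',((u-200)*500/120+300).round(),((v-140)*375/90).round())
E
```

```text
t 7.67 TCP bay mm [-139.2   39.2  167.2] F bay [-0.1 -0.9  0.1] M [0.03 0.02 0.01] open 0.847 q [-0.26 -0.25  2.25  0.04  1.04  1.22]
(-0.03, 0.02, 0.034) side crop px 529.0 179.0
(-0.03, -0.02, 0.034) side crop px 538.0 136.0
(0, 0.034, 0.056) side crop px 479.0 166.0
(0, -0.028, 0.056) side crop px 495.0 100.0
(0, -0.02, 0.037) side crop px 493.0 129.0
(0.06, 0.02, 0.05) side crop px 391.0 148.0
```

View pics/p5.png

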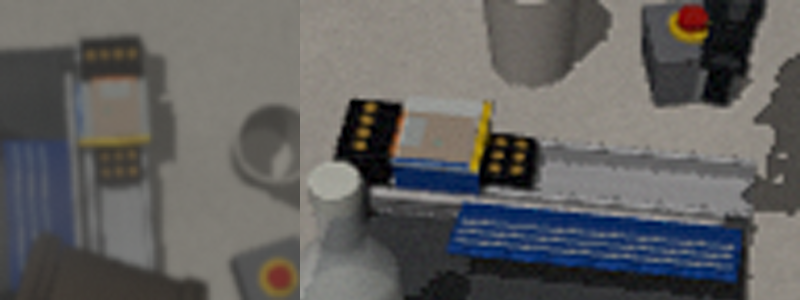

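The picture shows the flap down over the module, the lip behind the tall part at right-panel (487,135), and the tail's rear edge at (536,140), against a predicted (538,136) for fully home. One numeric check against the starting shut flap, then I hand in.

Run:
```python
import pickle,numpy as np,cv2
from h import *
from plant import ctrl
a,b=[pickle.load(open(f,'rb')) for f in('c0.pkl','c1.pkl')]
def box(c):
    h=cv2.cvtColor(c['color'],cv2.COLOR_RGB2HSV);m=cv2.inRange(h,np.array((105,110,50)),np.array((125,255,255)))[185:215,230:315]
    return cv2.moments(m,True)['m00'],*cv2.boundingRect(m)
print('paddle side',box(a['side']),box(b['side']))
q=np.load('bay.npz')
v=130+185/300*90-.5;u=250+120/300*90-.5
print('tail rear bay',q['R'].T@(onz(b['top'],u,v,.034)[:2]-q['o']))
print(ctrl.sign_off())
```

```text
paddle side (759.0, 1, 0, 75, 23) (762.0, 1, 0, 75, 23)
tail rear bay [-3.09942740e-02  1.22661651e-06]
the job is handed in; nothing more can be done
None
```

The module is in the bay against the stop with the flap shut over it, and I have handed the job in; the hand-in reports no verdict. One fingertip held the paddle down, with the flap open before the module moved. The other pushed the module along the track until it stopped moving at about 19 N. I then backed off before lifting, so the flap closed on its own. The arm finished at about 7.7 s of the 38 s allowed.

**Last checks**
- **Module position:** the rear of the tail measures at bay x −31 mm, where fully home is −30 mm. That puts the module origin at about 14 mm, inside the 11 to 18 mm window, with a measuring error of roughly 2 mm.
- **Flap:** the paddle's outline in the side view has the same bounding box as when it was shut at the start, and nearly the same area (762 against 759 pixels).
- **Contact:** the tool reads about zero force, so it is clear of everything.
- **Other things:** I only viewed the area around the bay at the end. I did not measure the positions of the other things; nothing touched them that I could see.

**One disagreement:** the push ended about 3 mm further forward than I predicted from the finger width (tool at bay x −37.6 mm, expected −41 mm). The 6° lean of the tool and the fit error probably account for it, since the pictures agree with fully home.

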